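# Tip the wax slabs dark side up for scraping

## Robot

A 6-joint arm with a two-finger parallel gripper is mounted at the origin on the work surface. World frame = base frame: x ahead of the robot, y to its left, z up, the work surface at z = 0. Lengths are in m, angles in rad, forces in N, time in s.
With the tool pointing down it reaches from about 0.35 to 0.925 m from the base axis. Payload 6.4 kg.
Tool frame: the origin (TCP) lies between the finger pads; the fingertips stand 11 mm ahead of it and the grasp point (between the pads) lies 8 mm behind it; z points along the fingers, x is the direction in which the jaws open and shut, and the axes are right-handed (so a half turn about z gives the same grasp; the last joint's range is limited). The gripper opens to 94 mm and grips with 3 to 60 N. Pads are 16 mm wide; open, the fingers measure 119 mm over their backs; the gripper's body (75 mm by 177 mm) begins 78 mm behind the grasp point.
Start: joints at [-1.302, 0.245, 1.558, -0, 1.339, -0.174], TCP at [0.279, -0.587, 0.216] pointing down, gripper open.
Joint ranges: [-3.13, 3.13], [-1.02, 2.26], [0.13, 2.54], [-0.95, 4.09], [0.21, 2.88], [-2.74, 2.74]. Speed limits (rad/s): [2.57, 2.57, 3.14, 3.14, 3.14, 3.14].

## Interface

Orientations are given as a unit quaternion [x, y, z, w].
In Python, from rig import ctrl, grab_frame, find_in gives the robot as it stands.
- The arm moves only by the tool send_rows, never from a script. Its argument "steps" is a list of rows, each an object with "xyz": the shift along the tool's x, y, z in mm, a list of three; "spin": the turn about the tool's z in degrees. A call has 1 to 10 rows; each row is the pose to reach, as a shift and turn from the pose commanded when the call began, along the tool's axes at that moment; what a row does not reach only later rows make up. A row lasts 1/8 s, in which the tool goes at most 62.5 mm and 10.7 degrees, less where a joint would pass 70% of its speed; a pose out of reach is approached as far as the arm can. A call with a gripper value outside its range is refused whole. "claw" is the finger opening in mm, from 0 to 94, set as the call begins (left out, the last holds). The fingers move at their own pace and stop on an object; "grip_force" is the grip in N (left out, the last holds). Time passes only in rows, so rows that repeat a pose let the fingers close. It gives the time, the measured TCP pose, the force and the opening at its end, in the units of the state.
- ctrl.read_state(): the state, without advancing time (a new reading comes with each control period).
- grab_frame(name): name is "scene" or "top" or "wrist"; returns a dict with "img" (480x640x3 uint8, red, green, blue), "mtx" (3x3 intrinsics, pixels), "rvec" (rotation vector, rad) and "tvec" (3), from world to camera coordinates, as OpenCV has them. Camera axes: x right, y down, z forward; pixel columns grow to the right and rows downward; lengths in m; the calibration is good to about 2 mm. A picture is of the moment at which its call begins. There is no depth.
- ctrl.finish_job(): hands the job in, once; it reports no verdict.
Trained networks look in a picture, given as the dict that the camera call returned (one of the last four; its "shot" number tells which), for a name from the list of things; names that differ only in an ending like _2 or _b are one class to them, and where a whole thing is asked for, a point or a joint stands for the part that bears it (a point fixed in the world has none). Each returns a list of dicts, best first, with "confidence" (0 to 1); they miss things now and then, are a little off and sometimes report something else, mostly with a low value. They report only what shows in the picture. A call takes as long as a camera call. They do not tell look-alikes from the thing itself.
- find_in(label, picture): "centre" ([x, y, z] in m, in the coordinates of the camera as it stood for that picture, good to about 4 mm: the middle of the surface that is visible of it).
The state is a dict: "time": time; "joint_pos": joint angles; "joint_vel": joint speeds; "tau": joint torques, N m; "tcp_pos": TCP position; "ee_rot": TCP orientation; "ft_force": force on the tool from outside, world axes, zero at the start; "torque": the same for the moment, N m; "grip_width": opening from 0.0 (shut) to 1.0 (fully open).
Only numpy, scipy, OpenCV 4.12 (cv2) and the standard library are available. Lean on these libraries where they do the work, as an engineer would, in place of code of your own. Each camera call takes 0.05 s, during which the arm holds its last target. There are 200 camera calls.

## Task

Two beeswax slabs stand on edge on the white board. Push each one over with the fingertips, where it stands, so that both lie flat on the board with their dark dirty face up, ready for scraping. Do not lift, carry or shove them about, and leave everything else where it is.

Things in the scene. Friction and masses are not known exactly. Their poses are not given: they have to be found in the camera images.
- board: white board fixed on the table, 320 (its x) x 520 (its y) mm, 12 mm thick; origin at the centre of its underside, so its top is 12 mm above the table
- slab_a: loose beeswax slab standing on a long narrow edge on the board: 140 mm long, 90 high, 45 thick, 0.5 kg, yellow with a 10 mm layer of dark brown dirt over one broad face. Origin: middle of the edge it starts on. x points out of the dark face, y along its length, z up its height. Broad faces are 22.5 mm either side of the origin in x. The dark face is turned towards the robot.
- slab_b: loose beeswax slab standing on a long narrow edge on the board: 140 mm long, 90 high, 45 thick, 0.5 kg, yellow with a 10 mm layer of dark brown dirt over one broad face. Origin: middle of the edge it starts on. x points out of the dark face, y along its length, z up its height. Broad faces are 22.5 mm either side of the origin in x. The dark face is turned away from the robot.
- slab_a_center (a point): middle of slab_a's solid: 45 mm up its z axis from its origin, x and y zero. About 2 N on a broad face near the upper edge tips the slab about the bottom edge of the other face; past 27 degrees of lean it falls by itself, flat, pushed face up
- slab_b_center (a point): middle of slab_b's solid: 45 mm up its z axis from its origin, x and y zero. About 2 N on a broad face near the upper edge tips the slab about the bottom edge of the other face; past 27 degrees of lean it falls by itself, flat, pushed face up
- small_jar: small honey jar, 42 mm wide, 60 mm tall, standing on the board's middle strip; origin at the centre of its underside (leave alone)
- scraper: wax scraper (spatula), 170 mm long, lying along the board's x axis on its middle strip (leave alone)
- jar_left: honey jar with red lid, 68 mm wide, 100 mm tall, on the table beyond the board; origin at the centre of its underside (leave alone)
- jar_right: honey jar with yellow lid, 68 mm wide, 100 mm tall, on the table beyond the board; origin at the centre of its underside (leave alone)
- brush: flat brush with a wooden handle, 240 mm long, lying on the table right of the board (leave alone)
- clean_slab: an already cleaned wax slab, yellow all round, 140 x 90 x 45 mm, lying flat on the table left of the board (leave alone)
- mug: blue mug, 80 mm wide, 90 mm tall, on the table left of the board (leave alone)
Things that resemble listed ones, but are neither listed nor needed, are in the scene too. Leave any green look-alike of the slab_b alone. Leave any green or turquoise look-alike of the slab_a alone.

How it is judged:
At the end, for the whole second after the job is handed in: Both slabs lie flat on the board (within 6 degrees) with the dark face up, their middles 29 to 40 mm above the table (so resting on the board's top, not on the table or on anything else), and at rest (angle between each of slab_a, slab_b's own x axis and vertical below 0.1 rad and height (world z) of slab_a_center between 0.029 and 0.04 m and linear speed of each of slab_a, slab_b below 0.02 m/s and height (world z) of slab_b_center between 0.029 and 0.04 m); the robot touches nothing.
It fails at once if slab_a is lifted off the board (height (world z) of slab_a_center above 0.074 m or (angle between slab_a's own x axis and vertical below 0.2 rad and height (world z) of slab_a_center above 0.056 m)).
It fails at once if slab_a is carried or shoved: its middle comes more than 130 mm from where it was (tipping alone moves it about 70 mm) (distance of slab_a_center from where it was at the start of the episode above 0.13 m).
It fails at once if slab_b is lifted off the board (height (world z) of slab_b_center above 0.074 m or (angle between slab_b's own x axis and vertical below 0.2 rad and height (world z) of slab_b_center above 0.056 m)).
It fails at once if slab_b is carried or shoved: its middle comes more than 130 mm from where it was (tipping alone moves it about 70 mm) (distance of slab_b_center from where it was at the start of the episode above 0.13 m).
It fails at once if another loose thing (jar, scraper, brush, clean slab, mug) is disturbed: moved more than 25 mm (distance of any of small_jar, scraper, jar_left, jar_right, brush, clean_slab, mug from where it was at the start of the episode above 0.025 m).
It also fails if it takes over 48 s, if anything falls off the work surface, if the arm or the gripper's body presses on something with over 40 N, if the wrist force passes 120 N, or if a joint passes its speed limit or range.

## Working session

There is one attempt and no reset: what is moved stays moved. The work goes in short steps, Python scripts to look and compute and a tool call to move; the robot and the scene stay as the last step left them, time stands still between calls to the robot, and variables do not carry over. Pictures are saved under pics/ and viewed, about 8 in all and at most 12, crops included, and the job is handed in when it is done.

Besides the shell and the picture viewer there is one more tool, called in YAML: its name, and indented under it one key for each argument. send_rows: Moves the arm, as the interface text tells. Its arguments: {"type":"object","properties":{"steps":{"type":"array","items":{"type":"object","properties":{"xyz":{"type":"array","items":{"type":"number"}},"spin":{"type":"number"}}}},"claw":{"type":"number"},"grip_force":{"type":"number"}},"required":["steps"]}

```bash
mkdir -p pics; cat > h.py <<'E'
import numpy as np, cv2
from rig import ctrl, grab_frame, find_in
def save(f,n): cv2.imwrite('pics/'+n,f['img'][:,:,::-1])
def w(f,p):
    R=cv2.Rodrigues(np.array(f['rvec'],float))[0]; return R.T@(np.array(p)-np.array(f['tvec']).ravel())
def px(f,P): return cv2.projectPoints(np.array(P,float).reshape(-1,3),np.array(f['rvec'],float),np.array(f['tvec'],float),np.array(f['mtx']),None)[0].reshape(-1,2)
def ray(f,u,z):
    R=cv2.Rodrigues(np.array(f['rvec'],float))[0]; t=np.array(f['tvec'],float).ravel()
    C=-R.T@t; d=R.T@np.linalg.inv(f['mtx'])@np.array([u[0],u[1],1.]); return C+d*(z-C[2])/d[2]
E
python3 - <<'E'
from h import *
for n in('scene','top'):
    f=grab_frame(n);save(f,n+'0.png')
    for l in('slab_a','board','small_jar','scraper'):
        for d in find_in(l,f): 
            p=w(f,d['centre']);print(n,l,round(d['confidence'],2),p.round(3),px(f,p).round())
s=ctrl.read_state();print(s)
E
```

```text
scene slab_a 0.85 [0.565 0.208 0.074] [[401. 243.]]
scene slab_a 0.82 [ 0.594 -0.069  0.07 ] [[292. 263.]]
scene slab_a 0.75 [ 0.481 -0.283  0.082] [[197. 242.]]
scene slab_a 0.64 [0.304 0.202 0.055] [[368. 198.]]
scene board 0.63 [0.625 0.055 0.014] [[346. 284.]]
scene small_jar 0.66 [0.696 0.07  0.048] [[361. 290.]]
scene small_jar 0.33 [0.826 0.098 0.07 ] [[391. 318.]]
scene scraper 0.57 [0.536 0.066 0.01 ] [[341. 263.]]
top slab_a 0.9 [ 0.435 -0.275  0.09 ] [[437. 277.]]
top slab_a 0.82 [0.258 0.45  0.094] [[128. 355.]]
top slab_a 0.8 [ 0.619 -0.289  0.092] [[442. 200.]]
top slab_a 0.74 [0.545 0.214 0.104] [[230. 231.]]
top slab_a 0.59 [ 0.576 -0.057  0.105] [[345. 218.]]
top slab_a 0.57 [0.29  0.199 0.089] [[237. 340.]]
top board 0.9 [0.552 0.086 0.012] [[287. 231.]]
top small_jar 0.58 [0.671 0.075 0.075] [[290. 180.]]
top scraper 0.95 [0.53  0.074 0.013] [[291. 239.]]
{'time': 0.5, 'joint_pos': array([-1.30213045e+00,  2.45114758e-01,  1.55782749e+00, -1.78935626e-05,
        1.33870235e+00, -1.74107828e-01]), 'joint_vel': array([-0.0010833 , -0.00149995, -0.00182243,  0.00076193,  0.0035277 ,
       -0.00053969]), 'tau': array([-1.22651047e-03, -4.15435910e+01, -3.14557922e+01,  6.84045581e-02,
        2.94773583e-02, -3.13692487e-05]), 'tcp_pos': array([ 0.27848609, -0.58731599,  0.21643101]), 'ee_rot': array([ 8.45118647e-01, -5.34578780e-01, -2.50739870e-05, -1.10382604e-05]), 'ft_force': array([-0.08085031,  0.29752708,  0.76734445]), 'torque': array([ 0.05815098, -0.01426333,  0.00209762]), 'grip_width': 1.0022100660353905}
```

View pics/scene0.png

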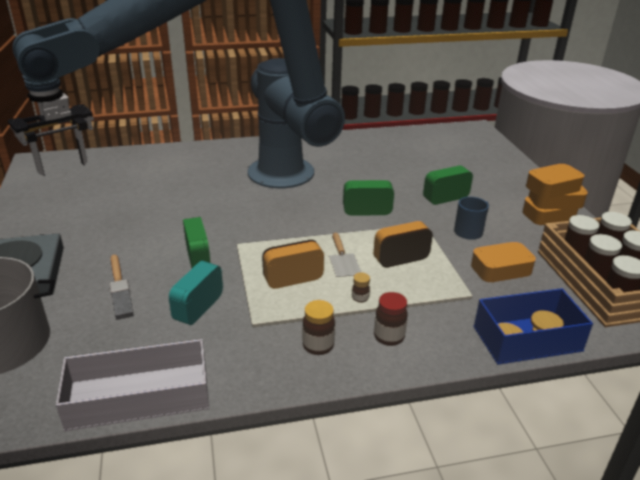

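View pics/top0.png

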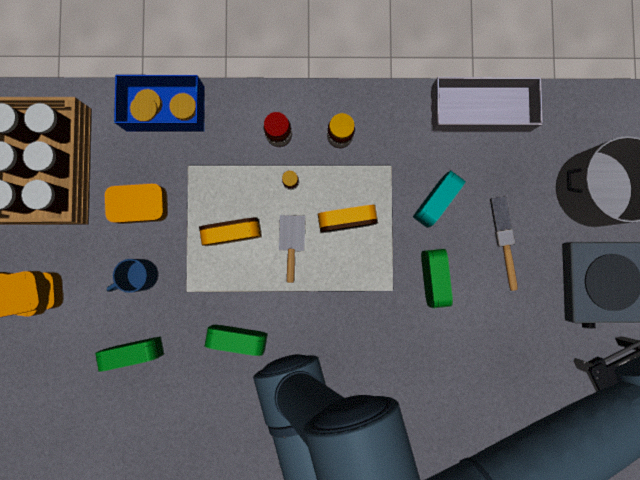

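The scene view shows two yellow and brown slabs on the board. At (401,243) the dark face points to the camera, so away from the robot: slab_b. At (292,263) a yellow face points to the camera, so the dark face is towards the robot: slab_a.

Candidates in the top view:
- slab_a: (347,217)
- slab_b: (230,232)
- green look-alikes: (236,340), (128,354), (437,277)
- turquoise look-alike: (440,199)
- clean slab: (134,203)
- stack of slabs: (25,293)

I'll check the choice in a close crop and fit the top faces.

```bash
python3 - <<'E'
from h import *
f=grab_frame('top');im=f['img']
c=im[155:300,180:400][:,:,::-1]
cv2.imwrite('pics/c1.png',cv2.resize(c,None,fx=3.6,fy=3.6,interpolation=cv2.INTER_CUBIC))
hsv=cv2.cvtColor(im,cv2.COLOR_RGB2HSV)
m=((hsv[...,1]>90)&(hsv[...,0]<35)&(hsv[...,2]>110)).astype(np.uint8)
for n,(x0,x1,y0,y1) in dict(a=(310,385,195,240),b=(190,268,212,252)).items():
    mm=np.zeros_like(m);mm[y0:y1,x0:x1]=m[y0:y1,x0:x1]
    cs=max(cv2.findContours(mm,cv2.RETR_EXTERNAL,cv2.CHAIN_APPROX_NONE)[0],key=cv2.contourArea)
    P=np.array([ray(f,q,.102)[:2] for q in cs[:,0]],np.float32)*1000
    r=cv2.minAreaRect(P);print(n,r,cv2.boxPoints(r).round())
R=cv2.Rodrigues(np.array(f['rvec']))[0];print('cam',-R.T@np.array(f['tvec']).ravel())
for q in((188,166),(392,166),(188,291),(392,291)):print(ray(f,q,.012).round(3))
for n,q,z in(('smalljar',(290,179),.06),('jarL',(277,126),.1),('jarR',(342,127),.1)):print(n,ray(f,q,z).round(3))
E
```

```text
a ((582.8255004882812, -62.035316467285156), (36.06699752807617, 135.67738342285156), 8.648677825927734) [[ 555.    2.]
 [ 575. -132.]
 [ 611. -126.]
 [ 590.    8.]]
b ((543.2439575195312, 217.908447265625), (36.08503341674805, 134.38124084472656), 9.327005386352539) [[515. 281.]
 [536. 149.]
 [572. 155.]
 [550. 287.]]
cam [0.46868147 0.01714527 1.26711048]
[0.718 0.338 0.012]
[ 0.718 -0.184  0.012]
[0.401 0.333 0.012]
[ 0.399 -0.18   0.012]
smalljar [0.676 0.075 0.06 ]
jarL [0.797 0.105 0.1  ]
jarR [ 0.795 -0.051  0.1  ]
```

View pics/c1.png

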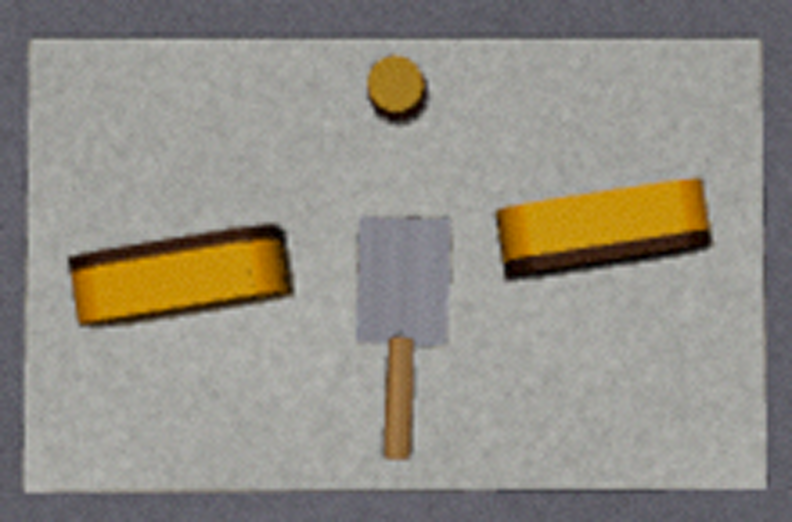

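The crop confirms the choice. Right slab (crop 605,228): dark layer on the robot side, so slab_a. Left slab (180,275): dark layer on the far side, so slab_b. Both are yawed about 9°, and the fitted yellow faces measure 36 x 135 mm against 35 x 140 expected.

I'll push with two spread fingertips, about 75 mm above the board.

```bash
cat >> h.py <<'E'
from scipy.spatial.transform import Rotation as Ro
def rel(T,yaw,s=None):
    s=s or ctrl.read_state();R=Ro.from_quat(s['ee_rot']).as_matrix()
    y0=np.degrees(np.arctan2(R[1,0],R[0,0]));print('tcp',s['tcp_pos'].round(4),'yaw',y0.round(1),'t',s['time'],'F',s['ft_force'].round(1))
    print('shift',((R.T@(np.array(T)-s['tcp_pos']))*1000).round(1),'spin',round(y0-yaw,1))
E
python3 -c "
from h import *
rel([.523,-.071,.18],-81);rel([.523,-.071,.098],-81)"
```

```text
tcp [ 0.2785 -0.5873  0.2164] yaw -64.6 t 0.55 F [-0.5 -0.1  0.2]
shift [-361.7 -442.1   36.5] spin 16.4
tcp [ 0.2785 -0.5873  0.2164] yaw -64.6 t 0.55 F [-0.5 -0.1  0.2]
shift [-361.7 -442.1  118.5] spin 16.4
```

send_rows:
  steps:
    - {"xyz":[-20,-25,0],"spin":2}
    - {"xyz":[-60,-73,0],"spin":4}
    - {"xyz":[-100,-122,0],"spin":6}
    - {"xyz":[-140,-171,5],"spin":8}
    - {"xyz":[-180,-220,10],"spin":10}
    - {"xyz":[-220,-269,15],"spin":12}
    - {"xyz":[-260,-318,20],"spin":14}
    - {"xyz":[-300,-367,25],"spin":16.4}
    - {"xyz":[-338,-413,32],"spin":16.4}
    - {"xyz":[-362,-442,36],"spin":16.4}
  claw: 70

```text
time: 1.8
tcp_pos: [0.5234, -0.0683, 0.1804]
ee_rot: [0.761, -0.649, 0.0, -0.0]
ft_force: [0.3, -0.1, 0.4]
grip_width: 0.745
```

```bash
python3 -c "
from h import *
f=grab_frame('scene');save(f,'s1.png')
rel([.523,-.071,.098],-81)"
```

```text
tcp [ 0.5241 -0.0654  0.1798] yaw -80.8 t 1.85 F [-1.4  3.2  0.6]
shift [ 5.6  2.  81.8] spin 0.2
```

send_rows:
  steps:
    - {"xyz":[0,0,20]}
    - {"xyz":[0,0,50]}
    - {"xyz":[0,0,75]}
    - {"xyz":[0,0,82]}
    - {"xyz":[0,0,82]}

```text
validation failed for argument at $.st...
```

```bash
python3 -c "
from h import *
f=grab_frame('scene');save(f,'s2.png')
rel([.523,-.071,.098],-81)"
```

```text
tcp [ 0.5233 -0.0677  0.18  ] yaw -80.7 t 1.9 F [-0.4 -0.2 -0.6]
shift [ 3.3  0.8 82. ] spin 0.3
```

View pics/s2.png

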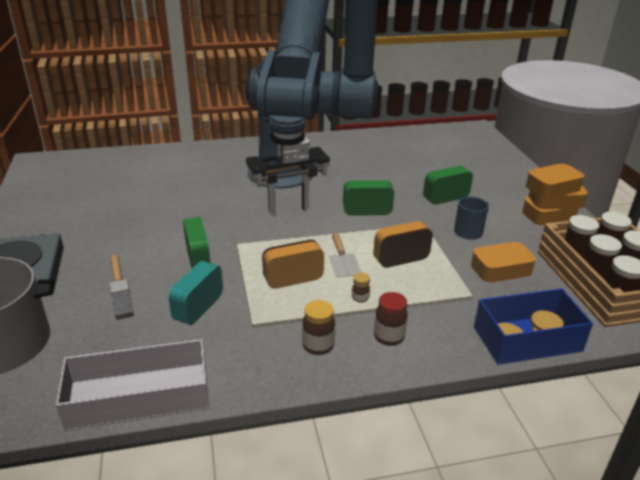

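The move was refused because its rows lacked "spin". The picture shows the gripper behind slab_a at (290,195), open along the slab, and nothing disturbed. Repeating the descent with spin set.

send_rows:
  steps:
    - {"xyz":[0,0,20],"spin":0}
    - {"xyz":[1,0,50],"spin":0}
    - {"xyz":[2,0,75],"spin":0}
    - {"xyz":[3,0,82],"spin":0}
    - {"xyz":[3,0,82],"spin":0}

```text
time: 2.52
tcp_pos: [0.5233, -0.0745, 0.0988]
ee_rot: [0.76, -0.65, 0.0, 0.0]
ft_force: [0.3, -0.3, -0.0]
grip_width: 0.744
```

send_rows:
  steps:
    - {"xyz":[0,-5,0],"spin":0}
    - {"xyz":[0,-10,0],"spin":0}
    - {"xyz":[0,-15,0],"spin":0}
    - {"xyz":[0,-19,0],"spin":0}
    - {"xyz":[0,-23,0],"spin":0}
    - {"xyz":[0,-27,0],"spin":0}
    - {"xyz":[0,-31,0],"spin":0}
    - {"xyz":[0,-35,0],"spin":0}
    - {"xyz":[0,-39,0],"spin":0}
    - {"xyz":[0,-43,0],"spin":0}

```text
time: 3.78
tcp_pos: [0.5662, -0.0671, 0.0986]
ee_rot: [0.76, -0.65, 0.0, -0.0]
ft_force: [-0.6, 0.1, 1.4]
grip_width: 0.742
```

```bash
python3 -c "
from h import *
f=grab_frame('scene');save(f,'s3.png');cv2.imwrite('pics/s3c.png',cv2.resize(f['img'][140:340,210:510][:,:,::-1],None,fx=2.5,fy=2.5))
rel([.523,-.071,.098],-81)"
```

```text
tcp [ 0.5666 -0.067   0.0986] yaw -81.0 t 3.825 F [-0.7 -0.8 -0.7]
shift [-2.9 43.7  0.6] spin -0.0
```

View pics/s3c.png

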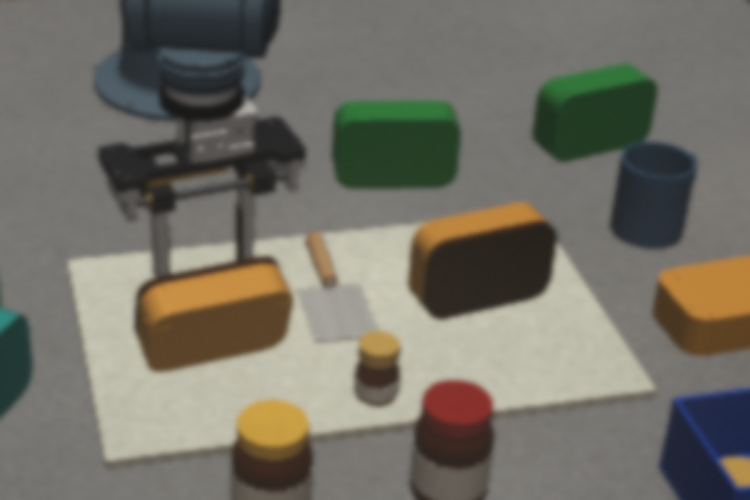

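The fingertips are at slab_a's dark face, behind its top edge at crop (200,265). The slab is just beginning to lean, so I'll keep pushing steadily.

send_rows:
  steps:
    - {"xyz":[0,-4,0],"spin":0}
    - {"xyz":[0,-8,0],"spin":0}
    - {"xyz":[0,-12,0],"spin":0}
    - {"xyz":[0,-16,0],"spin":0}
    - {"xyz":[0,-20,0],"spin":0}
    - {"xyz":[0,-24,0],"spin":0}
    - {"xyz":[0,-28,0],"spin":0}
    - {"xyz":[0,-31,0],"spin":0}
    - {"xyz":[0,-34,0],"spin":0}
    - {"xyz":[0,-34,0],"spin":0}

```text
time: 5.08
tcp_pos: [0.5995, -0.0618, 0.0985]
ee_rot: [0.76, -0.65, 0.0, -0.0]
ft_force: [0.6, 0.1, -0.4]
grip_width: 0.741
```

```bash
python3 -c "
from h import *
f=grab_frame('scene');cv2.imwrite('pics/s4c.png',cv2.resize(f['img'][140:340,210:510][:,:,::-1],None,fx=2.5,fy=2.5))
rel([.62,.233,.2],-81)"
```

```text
tcp [ 0.5993 -0.0618  0.0984] yaw -81.0 t 5.125 F [-0.3  1.2  0.3]
shift [-287.9  -66.4 -101.6] spin -0.0
```

View pics/s4c.png

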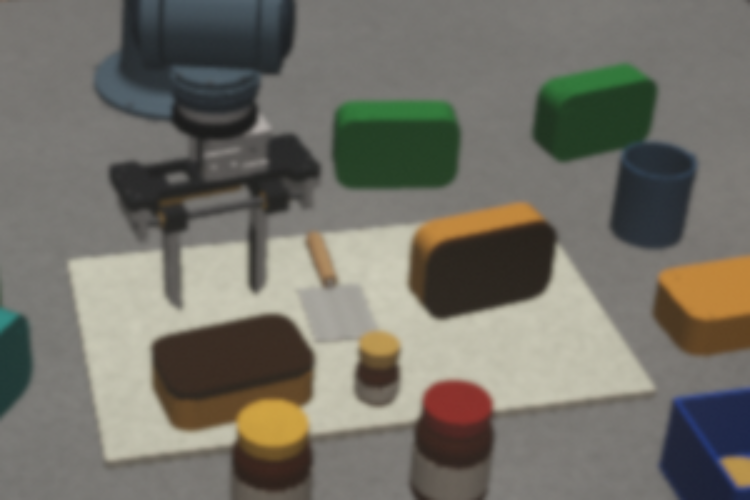

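slab_a lies flat, dark face up (crop 235,360). Now up and over to the far side of slab_b.

send_rows:
  steps:
    - {"xyz":[0,0,-30],"spin":0}
    - {"xyz":[0,0,-75],"spin":0}
    - {"xyz":[-15,-3,-100],"spin":0}
    - {"xyz":[-60,-11,-100],"spin":0}
    - {"xyz":[-110,-20,-100],"spin":0}
    - {"xyz":[-160,-29,-100],"spin":0}
    - {"xyz":[-210,-38,-100],"spin":0}
    - {"xyz":[-255,-46,-100],"spin":0}
    - {"xyz":[-286,-51,-100],"spin":0}
    - {"xyz":[-286,-51,-100],"spin":0}

```text
time: 6.38
tcp_pos: [0.6046, 0.2304, 0.1983]
ee_rot: [0.761, -0.648, -0.0, 0.0]
ft_force: [0.5, -0.7, -0.0]
grip_width: 0.748
```

```bash
python3 -c "
from h import *
f=grab_frame('top');cv2.imwrite('pics/t5c.png',cv2.resize(f['img'][100:300,160:420][:,:,::-1],None,fx=2.8,fy=2.8))
rel([.605,.228,.098],-81)"
```

```text
tcp [0.6048 0.2291 0.1983] yaw -80.9 t 6.425 F [ 0.4  0.2 -0.2]
shift [ 1.100e+00 -1.000e-01  1.003e+02] spin 0.1
```

View pics/t5c.png

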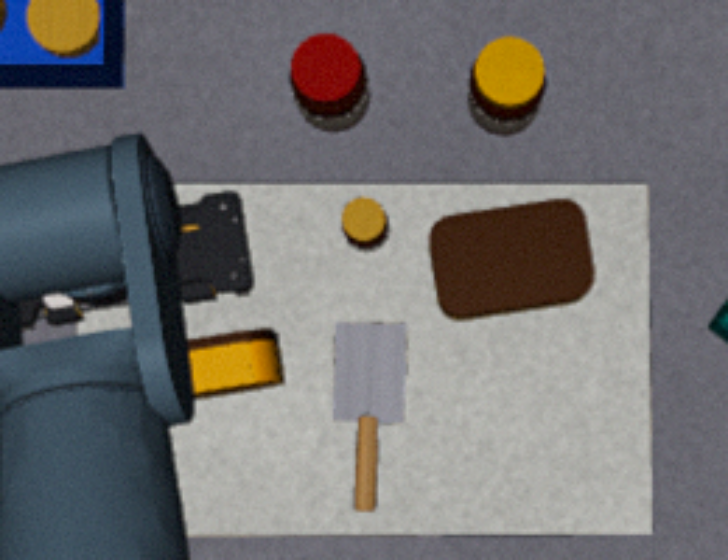

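The top view shows slab_a flat and dark, wholly on the board (crop 512,258). Slab_b is still upright (235,360), with the gripper beyond it. Descending.

send_rows:
  steps:
    - {"xyz":[0,0,25],"spin":0}
    - {"xyz":[0,0,60],"spin":0}
    - {"xyz":[0,0,90],"spin":0}
    - {"xyz":[0,0,100],"spin":0}
    - {"xyz":[0,0,100],"spin":0}

```text
time: 7.05
tcp_pos: [0.6051, 0.2278, 0.0984]
ee_rot: [0.76, -0.65, -0.0, 0.0]
ft_force: [-1.2, -0.0, 0.4]
grip_width: 0.747
```

send_rows:
  steps:
    - {"xyz":[0,5,0],"spin":0}
    - {"xyz":[0,10,0],"spin":0}
    - {"xyz":[0,15,0],"spin":0}
    - {"xyz":[0,19,0],"spin":0}
    - {"xyz":[0,23,0],"spin":0}
    - {"xyz":[0,27,0],"spin":0}
    - {"xyz":[0,31,0],"spin":0}
    - {"xyz":[0,35,0],"spin":0}
    - {"xyz":[0,39,0],"spin":0}
    - {"xyz":[0,43,0],"spin":0}

```text
time: 8.3
tcp_pos: [0.5623, 0.2219, 0.0985]
ee_rot: [0.76, -0.65, -0.0, 0.0]
ft_force: [1.9, 0.1, 2.3]
grip_width: 0.746
```

```bash
python3 -c "
from h import *
f=grab_frame('scene');cv2.imwrite('pics/s6c.png',cv2.resize(f['img'][140:340,210:510][:,:,::-1],None,fx=2.5,fy=2.5))
rel([.528,.216,.098],-81)"
```

```text
tcp [0.5616 0.2219 0.0982] yaw -81.0 t 8.35 F [1.3 0.7 2. ]
shift [ 0.5 34.1  0.2] spin -0.0
```

View pics/s6c.png

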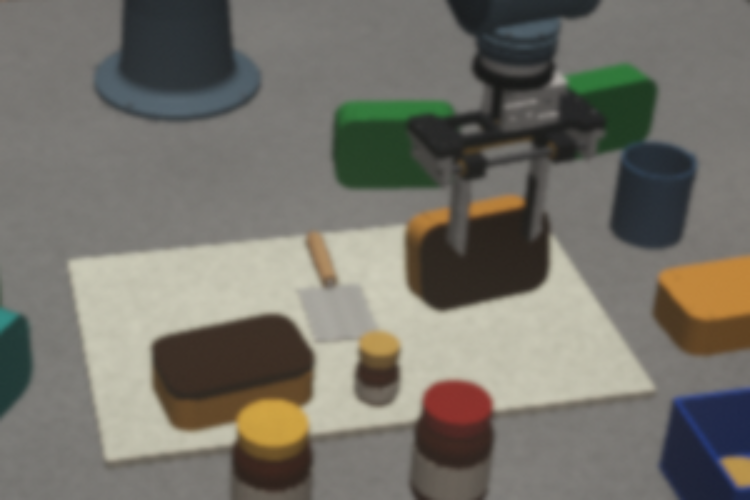

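Both fingertips press slab_b's dark face (crop 455,245 and 540,235) and it is starting to lean back. Continuing.

send_rows:
  steps:
    - {"xyz":[0,4,0],"spin":0}
    - {"xyz":[0,8,0],"spin":0}
    - {"xyz":[0,12,0],"spin":0}
    - {"xyz":[0,16,0],"spin":0}
    - {"xyz":[0,20,0],"spin":0}
    - {"xyz":[0,24,0],"spin":0}
    - {"xyz":[0,28,0],"spin":0}
    - {"xyz":[0,32,0],"spin":0}
    - {"xyz":[0,35,0],"spin":0}
    - {"xyz":[0,35,0],"spin":0}

```text
time: 9.6
tcp_pos: [0.5279, 0.2165, 0.0985]
ee_rot: [0.76, -0.65, -0.0, 0.0]
ft_force: [0.2, -0.0, -0.2]
grip_width: 0.742
```

```bash
python3 -c "
from h import *
f=grab_frame('scene');cv2.imwrite('pics/s7c.png',cv2.resize(f['img'][140:340,210:510][:,:,::-1],None,fx=2.5,fy=2.5))
rel([.528,.216,.25],-81)"
```

```text
tcp [0.528  0.2165 0.0985] yaw -81.0 t 9.65 F [-0.1 -0.2 -0.7]
shift [ 5.000e-01  1.000e-01 -1.515e+02] spin -0.0
```

View pics/s7c.png

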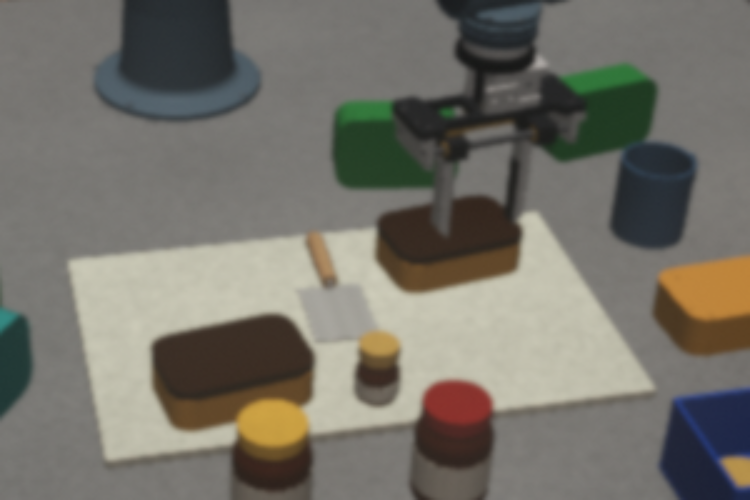

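Slab_b lies flat, dark face up (crop 450,230). Retracting straight up, then one last check.

send_rows:
  steps:
    - {"xyz":[0,0,-20],"spin":0}
    - {"xyz":[0,0,-50],"spin":0}
    - {"xyz":[0,0,-80],"spin":0}
    - {"xyz":[0,0,-110],"spin":0}
    - {"xyz":[0,0,-140],"spin":0}
    - {"xyz":[0,0,-150],"spin":0}
    - {"xyz":[0,0,-150],"spin":0}
    - {"xyz":[0,0,-150],"spin":0}

```text
time: 10.65
tcp_pos: [0.5273, 0.2163, 0.2471]
ee_rot: [0.76, -0.65, -0.001, 0.001]
ft_force: [-0.1, 0.2, 0.1]
grip_width: 0.743
```

```bash
python3 -c "
from h import *
f=grab_frame('scene');save(f,'s8.png')
for d in find_in('slab_a',f): p=w(f,d['centre']);print(round(d['confidence'],2),p.round(3),px(f,p).round())
print(ctrl.read_state()['ft_force'].round(1),ctrl.read_state()['tcp_pos'])"
```

```text
0.94 [0.273 0.449 0.059] [[447. 183.]]
0.89 [ 0.652 -0.296  0.063] [[195. 292.]]
0.78 [ 0.662 -0.062  0.054] [[301. 286.]]
0.72 [0.303 0.201 0.056] [[368. 197.]]
0.71 [ 0.48  -0.284  0.082] [[196. 242.]]
0.69 [0.471 0.443 0.059] [[473. 218.]]
0.61 [0.504 0.197 0.058] [[389. 235.]]
[-0.6 -0.4  0. ] [0.5273319  0.21634707 0.24692739]
```

View pics/s8.png

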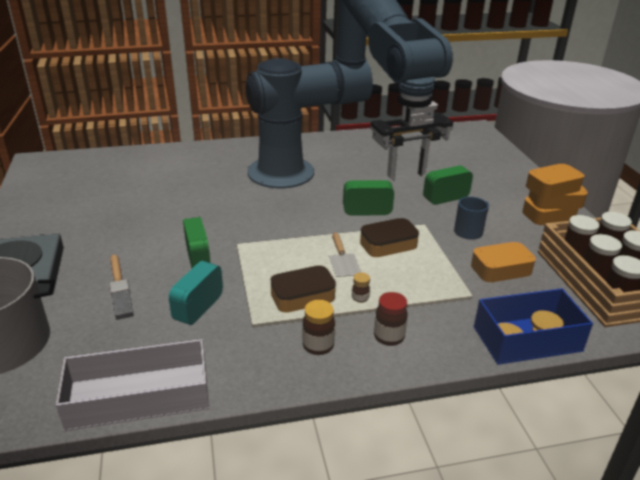

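Both slabs lie flat with the dark face up, at (303,287) and (389,237). The gripper is clear and everything else is where it was.

```bash
python3 -c "
from rig import ctrl
print(ctrl.finish_job())"
```

```text
the job is handed in; nothing more can be done
None
```

Both slabs now lie flat on the board with their dark faces up. I pushed slab_a over away from the robot and slab_b over towards it, using two spread fingertips about 75 mm above the board. The job was handed in at about 11 s of the 48 s allowed, and no verdict was reported.

- **Slabs:** In the last picture both rest wholly on the board. The network put their visible surfaces at heights of 54 and 58 mm, against 57 mm expected for a slab lying flat. I did not measure tilt separately.
- **Robot:** The gripper had been raised about 150 mm clear of slab_b, with a force reading near zero.
- **Everything else:** Jars, scraper, brush, clean slab, mug and look-alikes appear unmoved in the picture; I judged this by eye and did not measure it.
- **Refused move:** One move call was rejected because its rows lacked "spin". Nothing moved, and I sent it again.

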